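# Roll the loaded tool tote home into the bay, then lift it and hold it level

### The arm

A 7-joint arm with a two-finger parallel gripper is mounted at the origin on the work surface; the furniture and walls round the work are solid. World frame = base frame: x ahead of the robot, y to its left, z up, the work surface at z = 0. Lengths are in m, angles in degrees, forces in N, time in s.
With the tool pointing down it reaches from about 0.425 to 1.025 m from the base axis. Payload 9.4 kg.
Tool frame: the origin (TCP) lies on the mounting face of the last link; the fingertips stand 186 mm ahead of it and the grasp point (between the pads) lies 167 mm ahead of it (manip.tip_reach is the distance from the TCP to the fingertips, in m); z points along the fingers, y is the line along which they close (so a half turn about z gives the same grasp; the last joint's range is limited). The gripper opens to 93 mm and grips with 3 to 60 N. Pads are 15 mm wide; open, the fingers measure 128 mm over their backs; the gripper's body (75 mm by 188 mm) begins 65 mm behind the grasp point.
Start: joints at [59.089, 34.337, -0.143, 91.639, 0.103, 54.024, -4.572], TCP at [0.324, -0.649, 0.405] pointing down, gripper open.
Joint ranges: [-147.43, 147.43], [-19.82, 112.94], [-74.19, 73.91], [6.32, 146.72], [-59.91, 239.91], [6.04, 106.73], [-150.56, 150.56]. Speed limits (degrees/s): [127.2, 127.2, 172.46, 172.46, 180, 180, 180].

### API

Orientations are given as [roll, pitch, yaw] about the fixed x, y, z axes, in that order (R = Rz(yaw) Ry(pitch) Rx(roll)).
In Python, from bench import manip gives the robot as it stands.
- The arm moves only by the tool carry_out, never from a script. Its argument "targets" is a list of rows, each a list of 3 entries, a list of its own where there are three numbers: the opening, from 0 (shut) to 1 (fully open), then the shift along the world's x, y, z in m, then the turn, a rotation vector about the world's x, y, z in rad. In form: [[claw, [dx, dy, dz], [ax, ay, az]], ...]. A call has 1 to 5 rows; each row is the pose to reach, as a shift and turn from the pose commanded when the call began; what a row does not reach only later rows make up. A row lasts 1/10 s, in which the tool goes at most 50 mm and 8.59 degrees, less where a joint would pass 70% of its speed; a pose out of reach is approached as far as the arm can. A call with a gripper value outside its range is refused whole. The fingers move at their own pace and stop on an object; "squeeze" is the grip in N (left out, the last holds). Time passes only in rows, so rows that repeat a pose let the fingers close. It gives the time, the measured TCP pose, the force, the opening and the grip force at its end, in the units of the state.
- manip.observe(): the state, without advancing time (a new reading comes with each control period).
- manip.capture(name): name is "scene" or "side" or "wrist"; returns a dict with "image" (384x512x3 uint8, blue, green, red), "depth" (384x512 float32, m along the optical axis (not along the pixel's ray), 0 where there is no reading), "fx", "fy", "cx", "cy" (pixels), "cam_to_world" (4x4, takes a point from camera to world coordinates). Camera axes: x right, y up, looking along -z (the intrinsics and any distortion apply to the point x, -y, -z); pixel columns grow to the right and rows downward; lengths in m; the calibration is good to about 2 mm. A picture is of the moment at which its call begins.
- manip.sign_off(): hands the job in; it is judged then, once.
Trained networks look in the newest picture that a camera, given by its name, has taken for a name from the list of things; names that differ only in an ending like _2 or _b are one class to them, and where a whole thing is asked for, a point or a joint stands for the part that bears it (a point fixed in the world has none). Each returns a list of dicts, best first, with "confidence" (0 to 1); they miss things now and then, are a little off and sometimes report something else, mostly with a low value. They report only what shows in the picture. A call takes as long as a camera call. They do not tell look-alikes from the thing itself.
- manip.regions_of(camera, name): "region" (384x512 bool, what is visible of it) and "centre" ([column, row] in pixels, amid what is visible of it).
The state is a dict: "time_s": time; "qpos": joint angles; "dq": joint speeds; "effort": joint torques, N m; "ee_pos": TCP position; "eef_rot": TCP orientation; "wrist_force": force on the tool from outside, world axes, zero at the start; "ft_torque": the same for the moment, N m; "width": finger opening in m; "grasp_force": force on a finger pad.
Only numpy, scipy, OpenCV 4.12 (cv2) and the standard library are available. Lean on these libraries where they do the work, as an engineer would, in place of code of your own. Each camera call takes 0.05 s, during which the arm holds its last target. There are 200 camera calls.

### The job

Push the loaded tool tote along the rollers until it is fully home against the end stop of the bay, keeping it down on the rollers all the way. Then take it by its round handle, lift it straight up over the bay until its underside is at least 5 cm above the rollers, and finish while still holding it there, still and level, with the tin standing inside it. Leave the pot, the sanding block and the tape measure alone.

Things in the scene. Friction and masses are not known exactly. Their poses are not given: they have to be found in the camera images.
- roller_row: Fixed low roller row, 560 mm long, 346 mm wide: 13 free steel rollers 280 mm long, 40 mm apart, tops 34 mm above the bench (under 2 N moves the tote), between aluminium rails (inner faces at y = -144 and +144 mm, tops 48 mm up). Origin: its middle, on the bench. +x is the direction of travel, towards the bay (roughly to the robot's right); z up.
- end_stop (a point): Middle of the end stop that closes the bay at the row's far end, level with the roller tops, at the faces of its two rubber buffers (x = 250 mm in the row's frame; same axes). The plywood stop rises 76 mm above the bench. The last 150 mm before it are the bay: plywood cheeks, inner faces 129 mm either side of the middle line, tops 64 mm up, after tapered lead-ins 80 mm long.
- bay_home (a point): The point level with the roller tops, on the middle line, 84 mm before the end stop, at which the middle of the tote's underside lies when the tote is fully home (its leading slats against the buffers). Its axes are those of the roller row.
- tote: Loose open slatted wooden tool tote on the rollers, about 0.6 kg, 169 mm along its x, 241 along its y, 269 high. Origin: centre of its underside; z up, x along the travel (a few degrees off at the start). Slatted sides at x = -84 and +84 mm, slats 7-42, 52-87, 99-134 mm up; end boards (12 mm thick, at y = -108 and +108 mm, 150 mm wide at the foot) rise to 268 mm.
- tote_push (a point): A good place to push: the middle of the outer face of the top slat of the tote's trailing side, 84 mm behind the tote's middle and 115 mm above its underside; the side's top edge is 19 mm higher. Axes are those of the tote. Pushing here with over 5 N against the end stop would start to tip the tote.
- tote_handle (a point): The middle of the tote's round wooden handle bar, 25 mm thick, which runs along the tote's y between the two end boards (204 mm free length, boards rise 34 mm above the bar's axis), 234 mm above the tote's underside. Axes are those of the tote. Nothing is nearer than 140 mm under it.
- tin_centre (a point): Centre (half-way up) of the round tin of wax standing loose on the trailing half of the tote's floor (10 mm up; flat tools fixed on the other half), 69 mm across, 59 mm high, about 0.25 kg. It stands up to 50 mm off the tote's middle along the handle, so the load balances under a point of the handle about 0.3 of that distance from its middle, towards the tin. z up.
- tin: The same tin; origin: centre of its underside, z up.
- pot: Loose plain pot, 71 mm across and 84 mm high, standing beyond the rollers; a bystander. Origin: centre of its underside.
- sander: Loose sanding block, 60 x 97 x 26 mm, lying beyond the rollers; a bystander. Origin: centre of its underside.
- tape: Loose black tape measure, 94 x 139 x 41 mm, lying to the right of the rollers, past the end stop; a bystander. Origin: centre of its underside.
Not all that is in view belongs to the job. Of the things that look like the tin, the middle-sized one is meant.

How it is judged (in metres and radians):
On the way:
1. the tote stands on the rollers, fully home in the bay against the end stop (x of tote in the frame of bay_home between -0.012 and 0.012 m and y of tote in the frame of bay_home between -0.015 and 0.015 m and z of tote in the frame of bay_home below 0.006 m and angle between tote's own z axis and vertical below 0.05 rad and contact force between tote and roller_row above 1 N), for 0.2 s.
At the end, for the whole second after the job is handed in: The gripper holds the tote by itself, its underside at least 45 mm above the rollers and free of them, the handle within 60 mm of being over its home place in the bay, level within 0.10 rad, still (under 0.03 m/s and 0.15 rad/s), with the tin standing upright on the tote's floor (z of tote in the frame of bay_home above 0.045 m and horizontal distance between tote_handle and bay_home below 0.06 m and angle between tote's own z axis and vertical below 0.1 rad and linear speed of tote below 0.03 m/s and angular speed of tote below 0.15 rad/s and contact force between tote and the fingers above 3 N and contact force between tote and roller_row below 0.1 N and z of tin_centre in the frame of tote between 0.03 and 0.045 m and distance between tin_centre and tote below 0.085 m and angle between tin's own z axis and vertical below 0.15 rad); the arm keeps its last pose, push and grip.
It fails at once if the tote is lifted more than 25 mm off the rollers before it is in the bay (z of tote in the frame of bay_home above 0.025 m and x of tote in the frame of bay_home below -0.06 m).
It fails at once if the tin falls over or out of the tote (angle between tin's own z axis and vertical above 0.6 rad).
It fails at once if the pot is moved more than 30 mm (distance of pot from where it was at the start of the episode above 0.03 m).
It fails at once if the sanding block is moved more than 30 mm (distance of sander from where it was at the start of the episode above 0.03 m).
It fails at once if the tape measure is moved more than 30 mm (distance of tape from where it was at the start of the episode above 0.03 m).
It also fails if it takes over 51 s, if anything falls off the work surface, if the arm or the gripper's body presses on something with over 40 N, if the wrist force passes 120 N, or if a joint passes its speed limit or range.

## Working session

There is one attempt and no reset: what is moved stays moved. The work goes in short steps, Python scripts to look and compute and a tool call to move; the robot and the scene stay as the last step left them, time stands still between calls to the robot, and variables do not carry over. Pictures are saved under pics/ and viewed, at most 10 in all, crops included, and the job is handed in when it is done.

Besides the shell and the picture viewer there is one more tool, called after "Call:" as a command line: name --argument value ..., lists and objects as JSON in quotes. carry_out: Moves the arm, as the interface text tells. Its arguments: {"type":"object","properties":{"targets":{"type":"array"},"squeeze":{"type":"number"}},"required":["targets"]}

```bash
mkdir -p pics; cat > h.py <<'E'
import numpy as np, cv2
from bench import manip
def pts(c, mask):
    v,u=np.nonzero(mask&(c["depth"]>0)); d=c["depth"][v,u]
    P=np.c_[(u-c["cx"])/c["fx"]*d, -(v-c["cy"])/c["fy"]*d, -d, np.ones_like(d)]
    return (P@np.array(c["cam_to_world"]).T)[:,:3]
E
python3 - <<'E'
from h import *
s=manip.observe(); print({k:np.round(v,3) for k,v in s.items()})
ims=[]
for n in ("scene","side"):
    c=manip.capture(n); ims.append(c["image"]); print(n,c["fx"],np.round(c["cam_to_world"],3).tolist(), [k for k in c])
    np.savez("/tmp/"+n,**c)
    for t in ("roller_row","tote","tin","pot","sander","tape","tote_handle"):
        for r in manip.regions_of(n,t)[:4]:
            p=pts(c,r["region"])
            print(t,round(r["confidence"],2),np.round(r["centre"]),len(p), np.round(np.percentile(p,[3,50,97],axis=0),3).tolist() if len(p) else "")
cv2.imwrite("pics/a.png",cv2.resize(np.vstack(ims),None,fx=.78,fy=.78)) 
cv2.imwrite("pics/scene.png",cv2.resize(ims[0],None,fx=1.5,fy=1.5)); cv2.imwrite("pics/side.png",cv2.resize(ims[1],None,fx=1.5,fy=1.5))
E
```

```text
{'time_s': np.float64(0.0), 'qpos': array([59.09 , 34.384, -0.145, 91.681,  0.104, 54.022, -4.573]), 'dq': array([-0.067,  0.008, -0.004,  0.009,  0.037, -0.02 , -0.052]), 'effort': array([ 1.0000e-03, -7.6507e+01,  1.4970e+00, -2.5235e+01, -5.2000e-02,
        1.7000e-02,  0.0000e+00]), 'ee_pos': array([ 0.324, -0.649,  0.404]), 'eef_rot': array([-1.79913e+02,  9.00000e-03,  2.65180e+01]), 'wrist_force': array([-0.543,  0.29 , -0.659]), 'ft_torque': array([-0.029, -0.003,  0.006]), 'grasp_force': np.float64(0.0), 'width': np.float64(0.093)}
scene 462.9387695788487 [[0.836, 0.433, -0.338, 0.004], [-0.549, 0.648, -0.527, -0.925], [-0.009, 0.626, 0.78, 1.502], [0.0, 0.0, 0.0, 1.0]] ['image', 'depth', 'fx', 'fy', 'cx', 'cy', 'cam_to_world']
roller_row 0.57 [264. 245.] 2744 [[0.316, -0.305, 0.001], [0.572, -0.153, 0.031], [0.658, 0.027, 0.074]]
tote 0.9 [232. 187.] 3018 [[0.41, 0.015, 0.038], [0.561, 0.098, 0.129], [0.631, 0.192, 0.283]]
tin 0.64 [217. 192.] 282 [[0.485, 0.105, 0.06], [0.514, 0.131, 0.1], [0.551, 0.184, 0.109]]
tin 0.58 [203. 166.] 40 [[0.557, 0.326, 0.037], [0.574, 0.34
[... 1291 characters left out ...]
.595, 0.364, 0.045]]
tin 0.4 [258. 239.] 35 [[0.497, 0.107, 0.098], [0.514, 0.115, 0.101], [0.534, 0.122, 0.104]]
pot 0.95 [183. 225.] 544 [[0.763, 0.053, 0.002], [0.785, 0.102, 0.068], [0.826, 0.118, 0.085]]
pot 0.68 [252. 230.] 7057 [[0.404, 0.021, 0.038], [0.529, 0.127, 0.138], [0.636, 0.203, 0.286]]
pot 0.55 [259. 238.] 14 [[0.502, 0.109, 0.099], [0.511, 0.115, 0.101], [0.523, 0.119, 0.105]]
sander 0.74 [204. 210.] 295 [[0.771, -0.106, 0.001], [0.797, -0.043, 0.025], [0.824, -0.018, 0.03]]
tape 0.5 [305. 170.] 260 [[0.464, -0.462, -0.001], [0.519, -0.42, 0.026], [0.581, -0.398, 0.041]]
tote_handle 0.62 [253. 227.] 7056 [[0.404, 0.021, 0.036], [0.529, 0.127, 0.138], [0.636, 0.203, 0.285]]
```

View pics/scene.png

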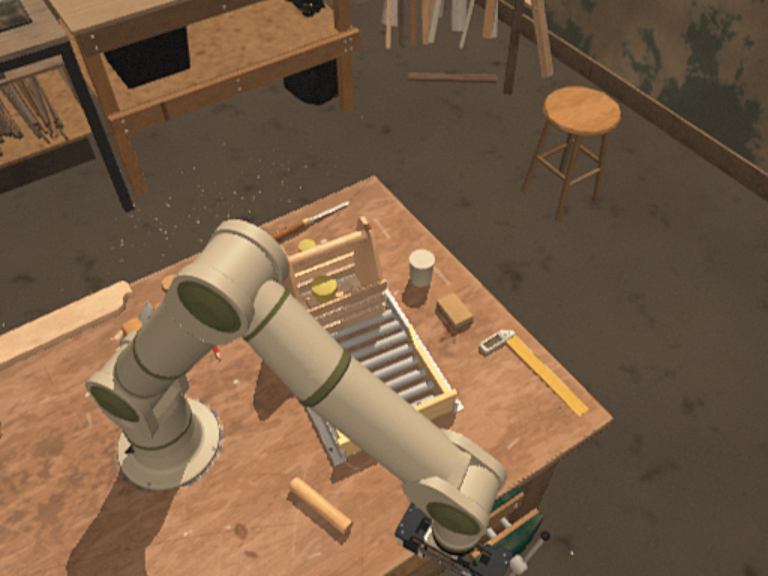

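View pics/side.png

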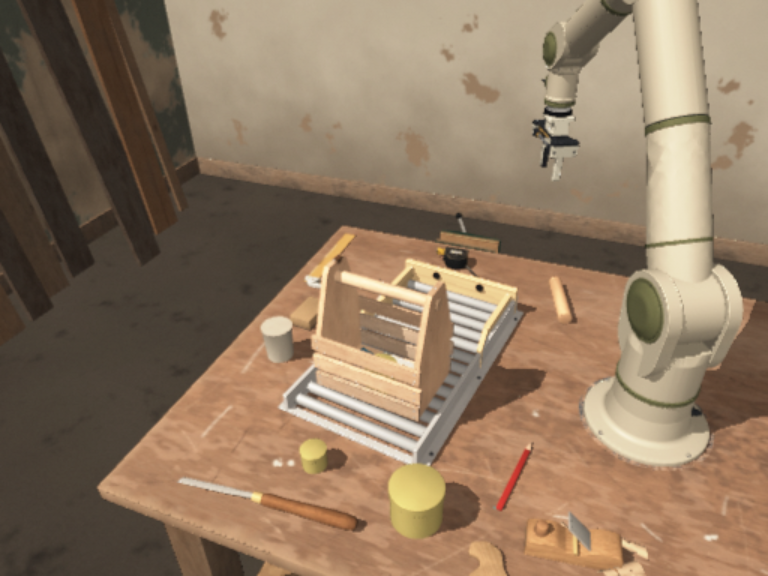

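The scene view shows the tote at about (330,270), with the tin inside it at (325,290). The side view shows three tins. The large one is at (417,500) and the small one at (313,457), both loose on the bench. The middle-sized one is inside the tote at (385,358), so that is the one I want. Next I'll fit the row and tote poses and check that choice in one crop.

```bash
cat > fit.py <<'E'
from h import *
from scipy.optimize import least_squares
import sys
R={};imgs={}
for n in ("scene","side"):
    c=dict(np.load("/tmp/%s.npz"%n)); allp=pts(c,np.ones((384,512),bool)); imgs[n]=c["image"]
    R[n]=allp
A=np.vstack(list(R.values())); 
# tote region: box filter
T=A[(A[:,0]>.36)&(A[:,0]<.68)&(A[:,1]>-.02)&(A[:,1]<.25)]
# rails
Q=A[(A[:,0]>.26)&(A[:,0]<.72)&(A[:,1]>-.36)&(A[:,1]<.30)]
rt=Q[(Q[:,2]>.02)&(Q[:,2]<.080)]
rect=cv2.minAreaRect(rt[:,:2].astype(np.float32)); print("rect",rect, cv2.boxPoints(rect).round(3).tolist())
st=Q[(abs(Q[:,2]-.076)<.005)&(Q[:,1]<-.1)]; 
m=st[:,:2].mean(0);u,s,vt=np.linalg.svd(st[:,:2]-m,full_matrices=0); print("stop top",len(st),m,s/np.sqrt(len(st)),vt[0],np.degrees(np.arctan2(*vt[0][::-1])), np.ptp((st[:,:2]-m)@vt[0]))
hb=T[(T[:,2]>.24)&(T[:,2]<.289)]
m=np.median(hb[:,:2],0);u,s,vt=np.linalg.svd(hb[:,:2]-m,full_matrices=0)
top=T[T[:,2]>.283]
print("handle",len(hb),m,vt[0],np.degrees(np.arctan2(*vt[0][::-1])),"ztop",np.percentile(hb[:,2],95),"boards", np.percentile(top@np.r_[vt[0],0],[1,10,50,90,99]), m@vt[0])
for lo,hi in((.135,.166),(.088,.119)):
    sl=T[(T[:,2]>lo)&(T[:,2]<hi)]; rr=cv2.minAreaRect(sl[:,:2].astype(np.float32)); print("slat",rr)
E
python3 fit.py
python3 - <<'E'
import numpy as np,cv2
a=np.load("/tmp/scene.npz")["image"][120:320,170:350]; b=np.load("/tmp/side.npz")["image"][150:350,170:350]
cv2.imwrite("pics/crop.png",cv2.resize(np.hstack([a,b]),None,fx=2.2,fy=2.2,interpolation=2))
E
```

```text
rect ((0.5058386921882629, -0.01744648814201355), (0.5676971077919006, 0.31153473258018494), 82.39539337158203) [[0.3140000104904175, -0.27799999713897705], [0.6230000257492065, -0.3190000057220459], [0.6980000138282776, 0.24300000071525574], [0.3889999985694885, 0.2849999964237213]]
stop top 352 [ 0.48580247 -0.27911206] [0.09794331 0.00615173] [-0.99042806  0.1380299 ] 172.06613867909763 0.30641693974631806
handle 1533 [0.52493467 0.11334424] [-0.99363996  0.11260384] 173.53456281562777 ztop 0.283422213239833 boards [-0.62004862 -0.61637976 -0.60777588 -0.39320441 -0.3918236 ] -0.508833070261079
slat ((0.5235934853553772, 0.10800005495548248), (0.17902754247188568, 0.24113357067108154), 83.57867431640625)
slat ((0.5209771394729614, 0.10840488970279694), (0.17912299931049347, 0.24027349054813385), 83.44229888916016)
```

View pics/crop.png

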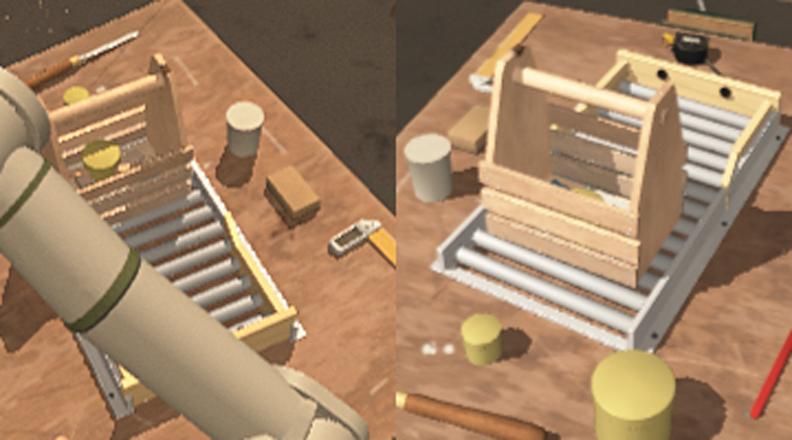

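The crop confirms the middle tin is inside the tote, at (100,158) on the left and (575,192) on the right. The row and tote are fitted, with the tote about 0.29 m from home. I'll raise the arm and go round behind the tote with the fingers open across it.

Call:
carry_out --targets '[[1, [0, 0, 0.045], [0, 0, 0]], [1, [0, 0, 0.09], [0, 0, 0]], [1, [0.005, 0.02, 0.135], [0, 0, 0.05]], [1, [0.015, 0.06, 0.155], [0, 0, 0.12]], [1, [0.025, 0.1, 0.16], [0, 0, 0.2]]]'

```text
time_s: 1.3
ee_pos: [0.3487, -0.548, 0.5679]
eef_rot: [179.7, 0.0, 38.1]
wrist_force: [1.1, 0.1, -0.8]
width: 0.0934
grasp_force: 0.0
```

Call:
carry_out --targets '[[1, [0.01, 0.042, 0], [0, 0, 0.06]], [1, [0.02, 0.084, 0], [0, 0, 0.12]], [1, [0.03, 0.126, 0], [0, 0, 0.18]], [1, [0.04, 0.168, 0], [0, 0, 0.24]], [1, [0.05, 0.21, 0], [0, 0, 0.3]]]'

```text
time_s: 1.8
ee_pos: [0.3987, -0.3369, 0.565]
eef_rot: [180.0, 0.0, 55.3]
wrist_force: [-0.2, -0.1, 0.9]
width: 0.0931
grasp_force: 0.0
```

Call:
carry_out --targets '[[1, [0.01, 0.042, 0], [0, 0, 0.06]], [1, [0.02, 0.084, 0], [0, 0, 0.12]], [1, [0.03, 0.126, 0], [0, 0, 0.18]], [1, [0.04, 0.168, 0], [0, 0, 0.24]], [1, [0.05, 0.21, 0], [0, 0, 0.3]]]'

```text
time_s: 2.3
ee_pos: [0.4485, -0.127, 0.5651]
eef_rot: [179.9, 0.0, 72.5]
wrist_force: [0.5, -0.3, 0.2]
width: 0.0931
grasp_force: 0.0
```

Call:
carry_out --targets '[[1, [0.016, 0.042, 0], [0, 0, 0.04]], [1, [0.032, 0.084, 0], [0, 0, 0.08]], [1, [0.048, 0.126, 0], [0, 0, 0.12]], [1, [0.064, 0.168, 0], [0, 0, 0.16]], [1, [0.08, 0.21, 0], [0, 0, 0.19]]]'

```text
time_s: 2.8
ee_pos: [0.5289, 0.083, 0.565]
eef_rot: [180.0, 0.0, 83.3]
wrist_force: [0.4, -0.5, 0.5]
width: 0.0927
grasp_force: 0.0
```

```bash
python3 - <<'E'
from h import *
for n in ("scene","side","wrist"):
    c=manip.capture(n); np.savez("/tmp/%s2"%n,**c)
    if n=="wrist": cv2.imwrite("pics/w1.png",c["image"])
    A=pts(c,np.ones((384,512),bool))
    Q=A[(A[:,0]>.26)&(A[:,0]<.75)&(A[:,1]>-.40)&(A[:,1]<.30)]
    rt=Q[(Q[:,2]>.02)&(Q[:,2]<.08)]
    if len(rt)>50: print(n,"row",np.round(cv2.boxPoints(cv2.minAreaRect(rt[:,:2].astype(np.float32))),3).tolist())
    st=Q[(abs(Q[:,2]-.076)<.004)&(Q[:,1]<-.22)]
    if len(st)>20: print(n,"stop",len(st),np.round(cv2.boxPoints(cv2.minAreaRect(st[:,:2].astype(np.float32))),3).tolist())
    for r in manip.regions_of(n,"tin")[:3]:
        p=pts(c,r["region"]); print(n,"tin",r["confidence"],r["centre"],np.round(np.percentile(p,[3,50,97],axis=0),3).tolist() if len(p) else "")
E
```

```text
scene row [[0.3140000104904175, -0.2759999930858612], [0.6230000257492065, -0.3179999887943268], [0.6990000009536743, 0.23999999463558197], [0.38999998569488525, 0.28200000524520874]]
scene stop 277 [[0.31700000166893005, -0.2540000081062317], [0.32600000500679016, -0.335999995470047], [0.6230000257492065, -0.3050000071525574], [0.6140000224113464, -0.22300000488758087]]
scene tin 0.76 [214.8, 190.8] [[0.487, 0.105, 0.068], [0.514, 0.13, 0.1], [0.545, 0.168, 0.108]]
scene tin 0.68 [157.9, 183.2] [[0.314, 0.328, -0.0], [0.352, 0.353, 0.075], [0.398, 0.421, 0.086]]
scene tin 0.45 [201.8, 161.8] [[0.552, 0.324, 0.036], [0.574, 0.343, 0.041], [0.596, 0.361, 0.047]]
side row [[0.3009999990463257, -0.3709999918937683], [0.6079999804496765, -0.4129999876022339], [0.6970000267028809, 0.24199999868869781], [0.3889999985694885, 0.2840000092983246]]
side stop 201 [[0.3179999887943268, -0.2669999897480011], [0.6169999837875366, -0.3070000112056732], [0.6209999918937683, -0.28200000524520874], [0.32100000977516174, -0.24199999868869781]]
side tin 0.94 [274.6, 333.3] [[0.314, 0.338, 0.003], [0.352, 0.397, 0.079], [0.398, 0.423, 0.083]]
side tin 0.65 [204.7, 305.5] [[0.55, 0.322, 0.003], [0.568, 0.351, 0.04], [0.593, 0.365, 0.045]]
wrist row [[0.31700000166893005, -0.2669999897480011], [0.6230000257492065, -0.30799999833106995], [0.6959999799728394, 0.23899999260902405], [0.39100000262260437, 0.2800000011920929]]
wrist stop 373 [[0.3190000057220459, -0.2669999897480011], [0.4320000112056732, -0.2800000011920929], [0.4339999854564667, -0.2619999945163727], [0.32100000977516174, -0.25]]
wrist tin 0.81 [258.4, 11.2] [[0.553, 0.315, 0.0], [0.572, 0.322, 0.041], [0.594, 0.333, 0.044]]
wrist tin 0.74 [244.4, 130.9] [[0.489, 0.111, 0.1], [0.519, 0.14, 0.101], [0.549, 0.168, 0.103]]
wrist tin 0.63 [136.3, 8.4] [[0.331, 0.329, 0.005], [0.369, 0.336, 0.054], [0.399, 0.356, 0.082]]
```

View pics/w1.png

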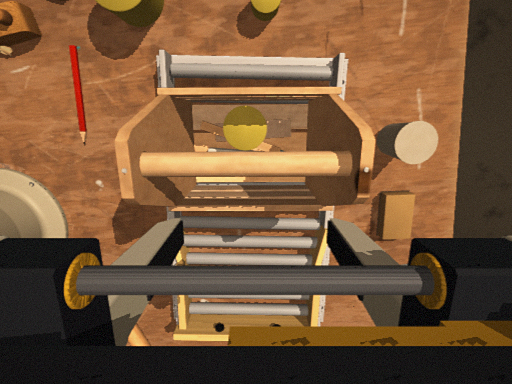

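The wrist view shows the tote tin at (245,130), almost central along the handle bar at (247,163). The row agrees with the fit. I'll move behind the tote and descend.

Call:
carry_out --targets '[[1, [0.003, 0.045, 0], [0, 0, 0]], [1, [0.006, 0.09, 0], [0, 0, 0]], [1, [0.008, 0.135, 0], [0, 0, 0]], [1, [0.01, 0.165, 0], [0, 0, 0]], [1, [0.01, 0.165, -0.03], [0, 0, 0]]]'

```text
time_s: 3.6
ee_pos: [0.5385, 0.2499, 0.5377]
eef_rot: [179.7, -0.3, 83.4]
wrist_force: [0.8, -1.0, 0.0]
width: 0.0927
grasp_force: 0.0
```

Call:
carry_out --targets '[[1, [0, 0, -0.045], [0, 0, 0]], [1, [0, 0, -0.09], [0, 0, 0]], [1, [0, 0, -0.135], [0, 0, 0]], [1, [0, 0, -0.175], [0, 0, 0]], [1, [0, 0, -0.2], [0, 0, 0]]]'

```text
time_s: 4.1
ee_pos: [0.5386, 0.2437, 0.3321]
eef_rot: [-179.9, 0.1, 83.1]
wrist_force: [0.4, 0.2, -0.0]
width: 0.0929
grasp_force: 0.0
```

Call:
carry_out --targets '[[1, [-0.001, -0.008, 0], [0, 0, 0]], [1, [-0.002, -0.016, 0], [0, 0, 0]], [1, [-0.003, -0.024, 0], [0, 0, 0]], [1, [-0.003, -0.03, 0], [0, 0, 0]], [1, [-0.004, -0.035, 0], [0, 0, 0]]]'

```text
time_s: 4.6
ee_pos: [0.535, 0.2102, 0.336]
eef_rot: [179.9, -0.0, 83.2]
wrist_force: [0.4, 0.6, 0.7]
width: 0.0931
grasp_force: 0.0
```

Call:
carry_out --targets '[[1, [-0.0005, -0.005, 0], [0, 0, -0.003]], [1, [-0.001, -0.01, 0], [0, 0, -0.006]], [1, [-0.002, -0.016, 0], [0, 0, -0.008]], [1, [-0.003, -0.023, 0], [0, 0, -0.01]], [1, [-0.004, -0.03, 0], [0, 0, -0.012]]]'

```text
time_s: 5.1
ee_pos: [0.5307, 0.181, 0.3348]
eef_rot: [180.0, -0.0, 82.6]
wrist_force: [0.9, 0.6, 0.9]
width: 0.0926
grasp_force: 1.0
```

Call:
carry_out --targets '[[1, [-0.001, -0.008, 0], [0, 0, 0]], [1, [-0.002, -0.016, 0], [0, 0, 0]], [1, [-0.003, -0.024, 0], [0, 0, 0]], [1, [-0.004, -0.032, 0], [0, 0, 0]], [1, [-0.005, -0.04, 0], [0, 0, 0]]]'

```text
time_s: 5.6
ee_pos: [0.5254, 0.1406, 0.3347]
eef_rot: [-180.0, 0.0, 82.6]
wrist_force: [-0.7, 2.7, 1.6]
width: 0.093
grasp_force: 1.0
```

Call:
carry_out --targets '[[1, [-0.001, -0.008, 0], [0, 0, 0]], [1, [-0.002, -0.016, 0], [0, 0, 0]], [1, [-0.003, -0.024, 0], [0, 0, 0]], [1, [-0.004, -0.032, 0], [0, 0, 0]], [1, [-0.005, -0.04, 0], [0, 0, 0]]]'

```text
time_s: 6.1
ee_pos: [0.5204, 0.1006, 0.3346]
eef_rot: [-180.0, 0.0, 82.6]
wrist_force: [-1.8, 2.0, 0.0]
width: 0.0928
grasp_force: 1.0
```

Call:
carry_out --targets '[[1, [-0.001, -0.006, 0], [0, 0, 0]], [1, [-0.002, -0.01, 0], [0, 0, 0]], [1, [-0.002, -0.013, 0], [0, 0, 0]], [1, [-0.002, -0.014, 0], [0, 0, 0]], [1, [-0.002, -0.014, 0], [0, 0, 0]]]'

```text
time_s: 6.6
ee_pos: [0.5187, 0.0871, 0.3347]
eef_rot: [-180.0, 0.0, 82.5]
wrist_force: [0.3, 0.1, -0.0]
width: 0.0929
grasp_force: 0.0
```

```bash
cat > tote.py <<'E'
from h import *
from scipy.spatial import ConvexHull
D=np.array([-.1323,-.9912]);L=np.array([.9912,-.1323]);H=np.array([.485,-.1815])
def tote(n):
    c=manip.capture(n)
    for r in manip.regions_of(n,"tote")[:1]:
        p=pts(c,r["region"]); s=p[(p[:,2]>.095)&(p[:,2]<.165)]
        rr=cv2.minAreaRect(s[:,:2].astype(np.float32)); t=p[p[:,2]>.285][:,:2]-H
        h=p[(p[:,2]>.275)&(p[:,2]<.285)][:,:2]-H
        x=(s[:,:2]-H)@D;y=(s[:,:2]-H)@L
        print(n,r["confidence"],"rect",np.round(rr[0],3),np.round(rr[1],3),round(rr[2],1),"slat rel home x",np.round(np.percentile(x,[.5,99.5]),3),"y",np.round(np.percentile(y,[.5,99.5]),3),"handle x med",np.round(np.median(h@D),3),"boards y",np.round(np.percentile(t@L,[1,99]),3), "zmax",np.percentile(p[:,2],99))
    for r in manip.regions_of(n,"tin")[:3]:
        p=pts(c,r["region"]); q=np.median(p,0) if len(p) else np.zeros(3)
        print(" tin",round(r["confidence"],2),np.round(q,3),np.round([(q[:2]-H)@D,(q[:2]-H)@L],3))
    return c
E
python3 - <<'E'
from tote import *
tote("scene"); c=tote("side"); cv2.imwrite("pics/p1.png",c["image"]); print(manip.observe()["wrist_force"])
E
```

```text
scene 0.76 rect [ 0.506 -0.009] [0.177 0.241] 83.8 slat rel home x [-0.26  -0.085] y [-0.121  0.115] handle x med -0.171 boards y [-0.116  0.113] zmax 0.30066384485940817
 tin 0.77 [0.497 0.012 0.099] [-0.193 -0.014]
 tin 0.59 [0.354 0.35  0.076] [-0.51 -0.2 ]
 tin 0.51 [0.566 0.339 0.042] [-0.526  0.011]
side 0.95 rect [ 0.508 -0.001] [0.177 0.241] 84.0 slat rel home x [-0.265 -0.095] y [-0.123  0.114] handle x med -0.183 boards y [-0.117  0.112] zmax 0.30028814910656204
 tin 0.92 [0.569 0.35  0.041] [-0.538  0.013]
 tin 0.7 [0.352 0.399 0.079] [-0.558 -0.209]
[-0.15418991  0.13650032 -0.1552808 ]
```

View pics/p1.png

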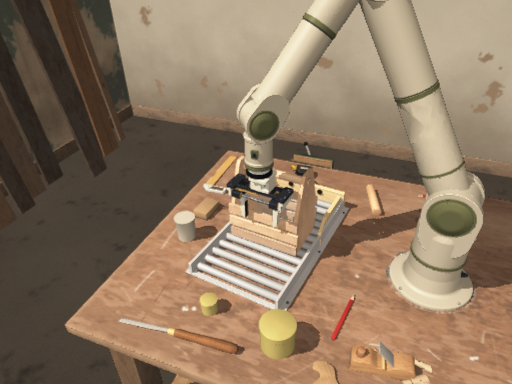

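The side view shows the tote upright and following the fingers near (270,215), about 0.17 m from home and well centred. I'll keep pushing, then creep in.

Call:
carry_out --targets '[[1, [-0.0005, -0.004, 0], [0, 0, 0]], [1, [-0.001, -0.01, 0], [0, 0, 0]], [1, [-0.002, -0.017, 0], [0, 0, 0]], [1, [-0.003, -0.024, 0], [0, 0, 0]], [1, [-0.004, -0.031, 0], [0, 0, 0]]]'

```text
time_s: 7.4
ee_pos: [0.5146, 0.0555, 0.3348]
eef_rot: [180.0, 0.0, 82.5]
wrist_force: [-0.8, 1.7, 1.5]
width: 0.0931
grasp_force: 0.9
```

Call:
carry_out --targets '[[1, [-0.001, -0.007, 0], [0, 0, 0]], [1, [-0.002, -0.014, 0], [0, 0, 0]], [1, [-0.003, -0.021, 0], [0, 0, 0]], [1, [-0.004, -0.028, 0], [0, 0, 0]], [1, [-0.005, -0.035, 0], [0, 0, 0]]]'

```text
time_s: 7.9
ee_pos: [0.5098, 0.0206, 0.3348]
eef_rot: [180.0, -0.0, 82.5]
wrist_force: [1.7, 1.7, 0.4]
width: 0.0931
grasp_force: 0.9
```

Call:
carry_out --targets '[[1, [-0.001, -0.007, 0], [0, 0, 0]], [1, [-0.002, -0.014, 0], [0, 0, 0]], [1, [-0.003, -0.021, 0], [0, 0, 0]], [1, [-0.004, -0.028, 0], [0, 0, 0]], [1, [-0.005, -0.034, 0], [0, 0, 0]]]'

```text
time_s: 8.4
ee_pos: [0.5046, -0.0134, 0.3347]
eef_rot: [-180.0, 0.0, 82.5]
wrist_force: [1.3, 1.9, -0.0]
width: 0.0931
grasp_force: 0.8
```

Call:
carry_out --targets '[[1, [-0.001, -0.005, 0], [0, 0, 0]], [1, [-0.0015, -0.01, 0], [0, 0, 0]], [1, [-0.002, -0.014, 0], [0, 0, 0]], [1, [-0.0025, -0.018, 0], [0, 0, 0]], [1, [-0.003, -0.022, 0], [0, 0, 0]]]'

```text
time_s: 8.9
ee_pos: [0.5014, -0.035, 0.3346]
eef_rot: [-180.0, 0.0, 82.6]
wrist_force: [-0.8, 1.2, 0.5]
width: 0.0932
grasp_force: 0.6
```

Call:
carry_out --targets '[[1, [-0.0004, -0.003, 0], [0, 0, 0]], [1, [-0.0008, -0.006, 0], [0, 0, 0]], [1, [-0.0012, -0.009, 0], [0, 0, 0]], [1, [-0.0016, -0.012, 0], [0, 0, 0]], [1, [-0.002, -0.015, 0], [0, 0, 0]]]'

```text
time_s: 9.4
ee_pos: [0.4996, -0.0499, 0.3347]
eef_rot: [-180.0, 0.0, 82.6]
wrist_force: [-0.6, 1.0, -0.7]
width: 0.0931
grasp_force: 0.7
```

Call:
carry_out --targets '[[1, [-0.0005, -0.004, 0], [0, 0, 0]], [1, [-0.001, -0.008, 0], [0, 0, 0]], [1, [-0.0015, -0.012, 0], [0, 0, 0]], [1, [-0.002, -0.016, 0], [0, 0, 0]], [1, [-0.0025, -0.019, 0], [0, 0, 0]]]'

```text
time_s: 9.9
ee_pos: [0.4972, -0.0692, 0.3347]
eef_rot: [180.0, 0.0, 82.5]
wrist_force: [-0.3, 1.2, -0.5]
width: 0.093
grasp_force: 0.6
```

Call:
carry_out --targets '[[1, [-0.0003, -0.002, 0], [0, 0, 0]], [1, [-0.0005, -0.004, 0], [0, 0, 0]], [1, [-0.0008, -0.006, 0], [0, 0, 0]], [1, [-0.001, -0.008, 0], [0, 0, 0]], [1, [-0.0012, -0.009, 0], [0, 0, 0]]]'

```text
time_s: 10.4
ee_pos: [0.496, -0.0779, 0.3347]
eef_rot: [180.0, 0.0, 82.5]
wrist_force: [-0.6, 1.1, -1.2]
width: 0.0932
grasp_force: 0.5
```

```bash
python3 - <<'E'
from tote import *
tote("scene"); c=tote("side"); cv2.imwrite("pics/p2.png",c["image"]);o=manip.observe(); print(o["wrist_force"],o["ee_pos"],(o["ee_pos"][:2]-H)@D)
E
```

```text
scene 0.58 rect [ 0.485 -0.169] [0.185 0.239] 84.1 slat rel home x [-0.092  0.079] y [-0.121  0.116] handle x med -0.005 boards y [-0.116  0.112] zmax 0.301378710968065
 tin 0.7 [ 0.476 -0.155  0.1  ] [-0.025 -0.013]
 tin 0.58 [0.36  0.346 0.072] [-0.506 -0.193]
side 0.61 rect [ 0.484 -0.163] [0.187 0.241] 84.8 slat rel home x [-0.099  0.073] y [-0.122  0.112] handle x med -0.016 boards y [-0.117  0.112] zmax 0.29967938500575864
 tin 0.93 [0.352 0.398 0.079] [-0.557 -0.208]
 tin 0.54 [0.569 0.35  0.041] [-0.538  0.013]
[-0.41335571  0.02934156  0.30633535] [ 0.4960457  -0.07780461  0.33475927] -0.10424421226666733
```

Call:
carry_out --targets '[[1, [-0.0002, -0.0015, 0], [0, 0, 0]], [1, [-0.0004, -0.003, 0], [0, 0, 0]], [1, [-0.0006, -0.0045, 0], [0, 0, 0]], [1, [-0.0007, -0.0055, 0], [0, 0, 0]], [1, [-0.0008, -0.006, 0], [0, 0, 0]]]'

```text
time_s: 11.2
ee_pos: [0.4952, -0.0839, 0.3347]
eef_rot: [180.0, 0.0, 82.5]
wrist_force: [0.3, 0.8, 1.3]
width: 0.093
grasp_force: 0.5
```

Call:
carry_out --targets '[[1, [-0.0001, -0.001, 0], [0, 0, 0]], [1, [-0.0002, -0.002, 0], [0, 0, 0]], [1, [-0.0004, -0.003, 0], [0, 0, 0]]]'

```text
time_s: 11.5
ee_pos: [0.495, -0.0863, 0.3348]
eef_rot: [180.0, -0.0, 82.6]
wrist_force: [1.1, 5.2, -0.5]
width: 0.0931
grasp_force: 2.4
```

Call:
carry_out --targets '[[1, [-0.0001, -0.001, 0], [0, 0, 0]], [1, [-0.0002, -0.002, 0], [0, 0, 0]]]'

```text
time_s: 11.7
ee_pos: [0.4955, -0.0878, 0.335]
eef_rot: [179.8, -0.1, 82.7]
wrist_force: [4.5, 5.9, -0.1]
width: 0.0931
grasp_force: 3.3
```

The tote is at the stop. I'll ease back so it settles flat, then check.

Call:
carry_out --targets '[[1, [0.0002, 0.0015, 0], [0, 0, 0]], [1, [0.0003, 0.002, 0], [0, 0, 0]], [1, [0.0003, 0.002, 0], [0, 0, 0]], [1, [0.0003, 0.002, 0], [0, 0, 0]], [1, [0.0003, 0.002, 0], [0, 0, 0]]]'

```text
time_s: 12.2
ee_pos: [0.4948, -0.0869, 0.3346]
eef_rot: [-180.0, 0.0, 82.5]
wrist_force: [0.6, 1.3, 0.6]
width: 0.0928
grasp_force: 0.7
```

```bash
python3 - <<'E'
from tote import *
tote("scene"); c=tote("side"); o=manip.observe(); print(o["wrist_force"],o["ee_pos"],(o["ee_pos"][:2]-H)@D)
cv2.imwrite("pics/p2.png",cv2.resize(c["image"][100:300,180:400],None,fx=2.7,fy=2.7))
E
```

```text
scene 0.57 rect [ 0.484 -0.183] [0.175 0.239] 83.7 slat rel home x [-0.085  0.088] y [-0.12   0.116] handle x med 0.002 boards y [-0.116  0.112] zmax 0.30128374617969705
 tin 0.92 [ 0.477 -0.16   0.099] [-0.02  -0.011]
 tin 0.91 [0.356 0.345 0.072] [-0.505 -0.198]
side 0.72 rect [ 0.484 -0.17 ] [0.189 0.24 ] 82.5 slat rel home x [-0.102  0.082] y [-0.121  0.114] handle x med -0.008 boards y [-0.116  0.11 ] zmax 0.3000291736643105
 tin 0.59 [0.351 0.396 0.079] [-0.555 -0.21 ]
 tin 0.58 [0.568 0.351 0.04 ] [-0.539  0.012]
 tin 0.57 [ 0.455 -0.116  0.118] [-0.061 -0.038]
[ 0.5250169   1.16539863 -0.40607675] [ 0.49479414 -0.08682898  0.33465339] -0.09513367766598865
```

View pics/p2.png

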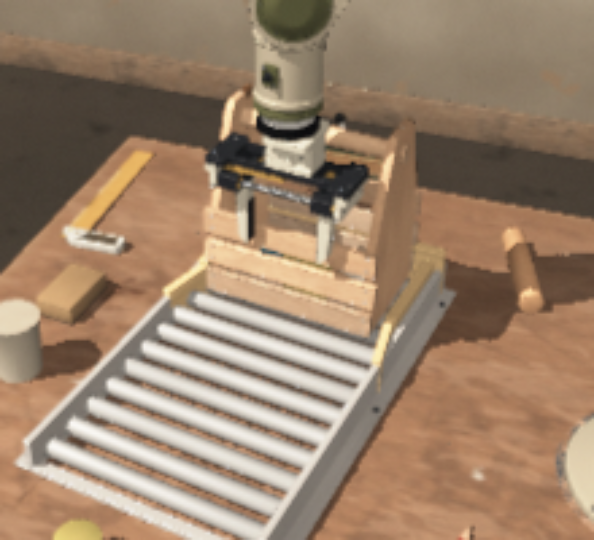

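The crop shows the tote deep in the bay between the cheeks at about (300,260), upright. Measurements put it home within a few mm. I'll retreat, rise and turn the tool by a quarter.

Call:
carry_out --targets '[[1, [0.002, 0.015, 0], [0, 0, 0]], [1, [0.005, 0.04, 0.005], [0, 0, 0]], [1, [0.006, 0.05, 0.05], [0, 0, 0]], [1, [0.006, 0.05, 0.095], [0, 0, 0]], [1, [0.006, 0.05, 0.14], [0, 0, -0.1]]]'

```text
time_s: 13.0
ee_pos: [0.5005, -0.0364, 0.476]
eef_rot: [-179.9, -0.0, 76.8]
wrist_force: [1.4, -1.1, 0.1]
width: 0.0927
grasp_force: 0.0
```

Call:
carry_out --targets '[[1, [0, 0, 0.045], [0, 0, -0.13]], [1, [0, 0, 0.09], [0, 0, -0.26]], [1, [-0.006, -0.03, 0.1], [0, 0, -0.39]], [1, [-0.012, -0.07, 0.1], [0, 0, -0.52]], [1, [-0.018, -0.11, 0.1], [0, 0, -0.65]]]'

```text
time_s: 13.5
ee_pos: [0.4821, -0.1477, 0.5755]
eef_rot: [179.9, -0.0, 39.3]
wrist_force: [0.5, -0.5, -0.8]
width: 0.0928
grasp_force: 0.0
```

Call:
carry_out --targets '[[1, [0, -0.03, 0], [0, 0, -0.13]], [1, [0, -0.035, 0], [0, 0, -0.26]], [1, [0, -0.035, 0], [0, 0, -0.39]], [1, [0, -0.035, 0], [0, 0, -0.52]], [1, [0, -0.035, 0], [0, 0, -0.65]]]'

```text
time_s: 14.0
ee_pos: [0.4825, -0.1821, 0.5745]
eef_rot: [-180.0, 0.1, 2.0]
wrist_force: [-0.2, 0.8, 0.3]
width: 0.0931
grasp_force: 0.0
```

Call:
carry_out --targets '[[1, [0, 0, 0], [0, 0, -0.13]], [1, [0, 0, 0], [0, 0, -0.17]], [1, [0, 0, 0], [0, 0, -0.17]]]'

```text
time_s: 14.3
ee_pos: [0.4826, -0.1818, 0.5746]
eef_rot: [180.0, 0.1, -7.4]
wrist_force: [-0.5, -0.9, 0.4]
width: 0.0931
grasp_force: 0.0
```

```bash
python3 - <<'E'
from tote import *
o=manip.observe(); print(o["ee_pos"],o["eef_rot"],o["qpos"])
tote("scene");tote("side");c=tote("wrist"); cv2.imwrite("pics/w2.png",c["image"])
A=pts(c,np.ones((384,512),bool)); h=A[(A[:,2]>.255)&(A[:,2]<.29)&(abs(A[:,0]-.48)<.09)&(abs(A[:,1]+.18)<.05)]
if len(h)>20: print(len(h),np.median(h,0),np.polyfit(h[:,0],h[:,1],1), (np.median(h,0)[:2]-H)@D)
E
```

```text
[ 0.48255054 -0.18183135  0.57455294] [ 1.79989742e+02  5.23885236e-02 -7.44904220e+00] [ 28.7121081   11.05933046 -17.39865895 104.81069378   3.65246339
  64.72091745 -87.39587517]
scene 0.96 rect [ 0.484 -0.182] [0.174 0.241] 83.1 slat rel home x [-0.082  0.087] y [-0.12   0.115] handle x med 0.003 boards y [-0.115  0.113] zmax 0.3010441859422298
 tin 0.97 [0.354 0.353 0.076] [-0.513 -0.201]
 tin 0.92 [ 0.475 -0.16   0.099] [-0.02  -0.013]
 tin 0.5 [0.571 0.327 0.038] [-0.515  0.018]
side 0.75 rect [ 0.483 -0.177] [0.176 0.241] 82.8 slat rel home x [-0.091  0.081] y [-0.121  0.113] handle x med -0.007 boards y [-0.116  0.111] zmax 0.29834183120223373
 tin 0.75 [0.568 0.351 0.04 ] [-0.539  0.012]
wrist 0.68 rect [ 0.487 -0.181] [0.169 0.237] 83.0 slat rel home x [-0.082  0.082] y [-0.107  0.103] handle x med -0.001 boards y [-0.114  0.113] zmax 0.3013296454610965
 tin 0.83 [ 0.484 -0.141  0.102] [-0.041 -0.006]
 tin 0.63 [0.393 0.346 0.014] [-0.511 -0.161]
3852 [ 0.49341073 -0.18123286  0.27806918] [-0.11862745 -0.12306444] -0.001377530174844583
```

View pics/w2.png

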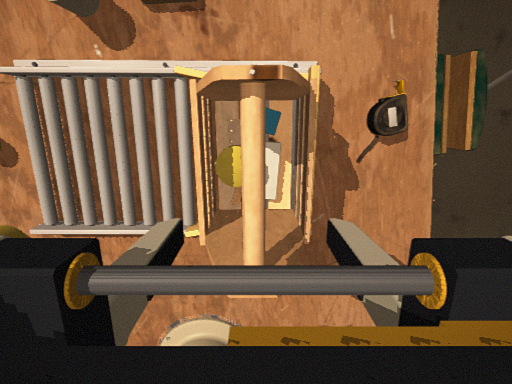

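The wrist view shows the tote square against the stop, with its leading slats at column 310 and the buffers beside them. The handle is vertical at column 254, centred between the fingers, and the tin stands at (232,165). I'll descend onto the handle and close.

Call:
carry_out --targets '[[1, [0, 0, -0.04], [0, 0, 0]], [1, [0, 0, -0.08], [0, 0, 0]], [1, [0, 0, -0.11], [0, 0, 0]], [1, [0, 0, -0.13], [0, 0, 0]], [1, [0, 0, -0.139], [0, 0, 0]]]'

```text
time_s: 15.25
ee_pos: [0.4826, -0.1817, 0.4339]
eef_rot: [-180.0, 0.2, -7.4]
wrist_force: [-0.3, 0.1, 0.8]
width: 0.093
grasp_force: 0.0
```

Call:
carry_out --targets '[[0.5, [0, 0, 0], [0, 0, 0]], [0.35, [0, 0, 0], [0, 0, 0]], [0.3, [0, 0, 0], [0, 0, 0]], [0.28, [0, 0, 0], [0, 0, 0]], [0.28, [0, 0, 0], [0, 0, 0]]]' --squeeze 10

```text
time_s: 15.75
ee_pos: [0.4829, -0.1818, 0.4364]
eef_rot: [180.0, -0.1, -7.4]
wrist_force: [0.5, -0.6, -0.1]
width: 0.0575
grasp_force: 0.0
```

Call:
carry_out --targets '[[0.2, [0, 0, 0], [0, 0, 0]], [0.1, [0, 0, 0], [0, 0, 0]], [0.0, [0, 0, 0], [0, 0, 0]], [0, [0, 0, 0], [0, 0, 0]], [0, [0, 0, 0], [0, 0, 0]]]' --squeeze 10

```text
time_s: 16.25
ee_pos: [0.483, -0.1812, 0.4357]
eef_rot: [-180.0, 0.0, -7.4]
wrist_force: [-0.0, 2.8, 0.1]
width: 0.0253
grasp_force: 10.0
```

Call:
carry_out --targets '[[0, [0, 0, 0], [0, 0, 0]], [0, [0, 0, 0], [0, 0, 0]], [0, [0, 0, 0], [0, 0, 0]], [0, [0, 0, 0], [0, 0, 0]], [0, [0, 0, 0], [0, 0, 0]]]' --squeeze 45

```text
time_s: 16.75
ee_pos: [0.483, -0.1815, 0.4358]
eef_rot: [-180.0, -0.0, -7.4]
wrist_force: [0.6, 4.2, 2.5]
width: 0.0242
grasp_force: 45.0
```

It grips at 24 mm, the bar's width. I'll ease 2 mm off the stop and lift slowly.

Call:
carry_out --targets '[[0, [0, 0.001, 0.001], [0, 0, 0]], [0, [0, 0.002, 0.003], [0, 0, 0]], [0, [0, 0.002, 0.006], [0, 0, 0]], [0, [0, 0.002, 0.009], [0, 0, 0]], [0, [0, 0.002, 0.012], [0, 0, 0]]]'

```text
time_s: 17.25
ee_pos: [0.4827, -0.18, 0.4478]
eef_rot: [180.0, 0.0, -7.4]
wrist_force: [-0.3, 0.3, -7.9]
width: 0.0249
grasp_force: 45.0
```

Call:
carry_out --targets '[[0, [0, 0, 0.003], [0, 0, 0]], [0, [0, 0, 0.007], [0, 0, 0]], [0, [0, 0, 0.012], [0, 0, 0]], [0, [0, 0, 0.017], [0, 0, 0]], [0, [0, 0, 0.022], [0, 0, 0]]]'

```text
time_s: 17.75
ee_pos: [0.4829, -0.1797, 0.4702]
eef_rot: [180.0, -0.0, -7.4]
wrist_force: [-0.2, -0.9, -7.5]
width: 0.0245
grasp_force: 45.0
```

Call:
carry_out --targets '[[0, [0, 0, 0.005], [0, 0, 0]], [0, [0, 0, 0.01], [0, 0, 0]], [0, [0, 0, 0.015], [0, 0, 0]], [0, [0, 0, 0.02], [0, 0, 0]], [0, [0, 0, 0.025], [0, 0, 0]]]'

```text
time_s: 18.25
ee_pos: [0.4829, -0.1798, 0.4951]
eef_rot: [180.0, 0.0, -7.4]
wrist_force: [-1.0, 0.7, -8.9]
width: 0.0244
grasp_force: 45.0
```

Call:
carry_out --targets '[[0, [0, 0, 0.003], [0, 0, 0]], [0, [0, 0, 0.005], [0, 0, 0]], [0, [0, 0, 0.006], [0, 0, 0]], [0, [0, 0, 0.006], [0, 0, 0]], [0, [0, 0, 0.006], [0, 0, 0]]]'

```text
time_s: 18.75
ee_pos: [0.4828, -0.1797, 0.5006]
eef_rot: [-180.0, 0.0, -7.4]
wrist_force: [0.2, 0.4, -7.2]
width: 0.0244
grasp_force: 45.0
```

```bash
python3 - <<'E'
from tote import *
o=manip.observe(); print({k:np.round(o[k],3) for k in("ee_pos","eef_rot","wrist_force","ft_torque","width","grasp_force","time_s")})
ims=[]
for n in("scene","side"):
    c=tote(n); ims.append(c["image"])
    p=pts(c,manip.regions_of(n,"tote")[0]["region"]); x=(p[:,:2]-H)@D; y=(p[:,:2]-H)@L
    a=[np.percentile(p[(p[:,2]>.3)&(s*y>.1),2],98) for s in(-1,1)]; print("board tops z L-/L+",a)
    for s in (-1,1):
        q=p[(s*x>.06)&(abs(y)<.09)&(p[:,2]<.26)]; print("side",s,len(q),np.percentile(q[:,2],[1,99]) if len(q) else "")
cv2.imwrite("pics/l.png",np.hstack([ims[0][90:330,150:400],ims[1][80:320,140:390]]).repeat(1,0))
E
```

```text
{'ee_pos': array([ 0.483, -0.18 ,  0.501]), 'eef_rot': array([-1.79997e+02,  2.10000e-02, -7.40100e+00]), 'wrist_force': array([ 0.17 ,  0.389, -7.239]), 'ft_torque': array([-0.015,  0.026, -0.055]), 'width': np.float64(0.024), 'grasp_force': np.float64(44.988), 'time_s': np.float64(18.75)}
scene 0.69 rect [ 0.482 -0.182] [0.172 0.238] 82.4 slat rel home x [-0.084  0.086] y [-0.119  0.112] handle x med 0.032 boards y [-0.119  0.111] zmax 0.367405608783347
 tin 0.89 [0.352 0.353 0.076] [-0.513 -0.202]
 tin 0.67 [ 0.475 -0.161  0.165] [-0.019 -0.013]
board tops z L-/L+ [np.float64(0.36940337444686105), np.float64(0.3682395912189151)]
side -1 430 [0.01721679 0.18826876]
side 1 1052 [0.1065284  0.23561885]
side 0.62 rect [ 0.484 -0.177] [0.178 0.239] 83.8 slat rel home x [-0.091  0.082] y [-0.12   0.115] handle x med -0.023 boards y [-0.118  0.11 ] zmax 0.36398042245912743
 tin 0.96 [0.353 0.398 0.079] [-0.557 -0.208]
 tin 0.57 [0.57  0.351 0.04 ] [-0.539  0.014]
 tin 0.41 [ 0.459 -0.129  0.164] [-0.049 -0.033]
board tops z L-/L+ [np.float64(0.36653241320759306), np.float64(0.3661533978800112)]
side -1 1418 [0.10706681 0.23287402]
side 1 791 [0.03825428 0.23244928]
```

View pics/l.png

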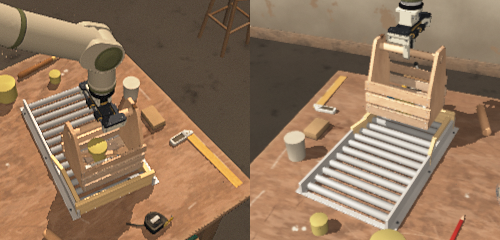

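The picture shows the tote hanging level over the bay, about 65 mm up at (105,150), with the tin upright in it at (98,148). I'll hand the job in.

```bash
python3 -c "
from bench import manip
print(manip.sign_off())"
```

```text
the job is handed in; nothing more can be done
None
```

I pushed the tote home against the end stop, then lifted it by its handle. It was about 65 mm above the rollers, level, with the tin upright inside, when I handed the job in at about 19 s; the sign-off returned no verdict.

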